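# Ready the check weight over the balance pan

### The arm

A 6-joint arm with a two-finger parallel gripper is mounted at the origin on the work surface. World frame = base frame: x ahead of the robot, y to its left, z up, the work surface at z = 0. Lengths are in mm, angles in rad, forces in N, time in s.
With the tool pointing down it reaches from about 350 to 775 mm from the base axis. Payload 7.3 kg.
Tool frame: the origin (TCP) lies at the very end of the fingers, on their centre line; the grasp point (between the pads) lies 19 mm behind it; x points along the fingers, z is the direction in which the jaws open and shut, and the axes are right-handed (so a half turn about x gives the same grasp; the last joint's range is limited). The gripper opens to 92 mm and grips with 3 to 60 N. Pads are 19 mm wide; open, the fingers measure 130 mm over their backs; the gripper's body (75 mm by 190 mm) begins 47 mm behind the grasp point.
Start: joints at [1.08, 0.342, 1.524, -0, 1.275, -0.146], TCP at [177.441, 494.125, 226.741] pointing down, gripper open.
Joint ranges: [-2.53, 2.53], [-0.77, 2.02], [0.04, 2.7], [-1, 4.14], [0.28, 2.66], [-3.11, 3.11]. Speed limits (rad/s): [2.57, 2.57, 3.14, 3.14, 3.14, 3.14].

### API

Orientations are given as [roll, pitch, yaw] about the fixed x, y, z axes, in that order (R = Rz(yaw) Ry(pitch) Rx(roll)).
In Python, from plant import * gives the robot as it stands.
- The arm moves only by the tool carry_out, never from a script. Its argument "rows" is a list of rows, each a list of 4 numbers: the shift along the world's x, y, z in mm, then the turn about the world's z in degrees. In form: [[x, y, z, twist], ...]. A call has 1 to 20 rows; each row is the pose to reach, as a shift and turn from the pose measured when the call began; what a row does not reach only later rows make up. A row lasts 1/12 s, in which the tool goes at most 41.7 mm and 7.16 degrees, less where a joint would pass 70% of its speed; a pose out of reach is approached as far as the arm can. A call with a gripper value outside its range is refused whole. "hand" is the finger opening in mm, from 0 to 91.8, set as the call begins (left out, the last holds). The fingers move at their own pace and stop on an object; the grip force is fixed at half the most. Time passes only in rows, so rows that repeat a pose let the fingers close. It gives the time, the measured TCP pose, the force and the opening at its end, in the units of the state.
- get_obs(): the state, without advancing time (a new reading comes with each control period).
- capture(name): name is "scene" or "top" or "wrist"; returns the picture (420x560x3 uint8, red, green, blue); there is no depth.
- camera_info(name): a dict with "camera_matrix" (3x3 intrinsics, pixels), "pose" (4x4, takes a point from camera to world coordinates); the wrist camera has in their place "mount" (4x4, takes a point from camera to tool coordinates, whose origin is the TCP and whose axes are the tool frame's). Camera axes: x right, y down, z forward; pixel columns grow to the right and rows downward; lengths in mm; the calibration is good to about 2 mm. The wrist camera is an equidistant fisheye: a pixel r from the principal point sees the ray r / f radians off the axis. A picture is of the moment at which its call begins: read the wrist's pose just before it. camera_info takes no time and is no camera call.
- close_job(): hands the job in, once; it reports no verdict.
The state is a dict: "time": time; "joint_positions": joint angles; "dq": joint speeds; "tau": joint torques, N m; "tool_pos": TCP position; "tcp_rot": TCP orientation; "contact_force": force on the tool from outside, world axes, zero at the start; "moment": the same for the moment, N m; "grip_width": finger opening in mm.
Only numpy, scipy, OpenCV 4.12 (cv2) and the standard library are available. Lean on these libraries where they do the work, as an engineer would, in place of code of your own. Each camera call takes 0.05 s, during which the arm holds its last target. There are 200 camera calls.

### The job

Clear the loose check weights for a balance check: first stand the two small ones that are out on the bench upright in the two empty recesses of the wooden block, one in each, to complete its grid beside the two already stored there. Then lift the large weight, carry it over the glass draught shield of the white balance and stop with it hovering upright about 1 cm above the middle of the round pan, not touching it, so that the balance can be zeroed before it is loaded: finish while still holding it there, perfectly still. The balance and its glass must never be bumped or leaned on, and the stored weights and the pots must be left where they are.

Things in the scene. Friction and masses are not known exactly. Their poses are not given: they have to be found in the camera images.
- pan (a point): Centre of the top face of the round steel balance pan (90 mm in diameter), 75 mm above the bench; z up. The white balance is fixed; in this point's frame its 50 mm thick body reaches from x = -170 to +100 mm and y = -105 to +105 mm, with its top 13 mm below the pan. Four glass walls stand square round the pan, inner faces 78 mm and outer faces 82 mm from its centre along x and y (4 mm thick); their rims are 70 mm above the pan, 145 mm above the bench. The top is open.
- large_mid (a point): The large weight. Polished steel check weight, an upright cylinder 42 mm in diameter and 38 mm high, then a neck 20 mm in diameter and 7 mm high, then a round knob 30 mm in diameter and 14 mm high on top; 59 mm high in all, 500 g. This point is its centre, 29.5 mm above its underside (the knob's mid-height is 22.5 mm above this point); z is its axis, up. Stands on the bench at the start.
- small1_mid (a point): One of the two small weights out on the bench. Polished steel check weight, an upright cylinder 30 mm in diameter and 30 mm high, then a neck 14 mm in diameter and 6 mm high, then a round knob 22 mm in diameter and 12 mm high on top; 48 mm high in all, 200 g. This point is its centre, 24 mm above its underside (the knob's mid-height is 18 mm above this point); z is its axis, up. 
- small2_mid (a point): The other small weight out on the bench, same shape and size as small1; this point is its centre, 24 mm above its underside.
- block_hole0 (a point): Centre of the mouth of a round recess in the wooden storage block (150 x 150 x 15 mm, flat on the bench, fixed, at any yaw), level with the block's top face, 15 mm above the bench. The recess is 36 mm in diameter and 6 mm deep, so a seated small weight has its centre 18 mm above this point. The four recesses form a square grid at 70 mm spacing (holes 0 and 1 make one row, 2 and 3 the other). Empty at the start.
- block_hole1 (a point): Centre of the mouth of another recess of the block, as block_hole0. Empty at the start.
- block_hole2 (a point): Centre of the mouth of another recess of the block, as block_hole0. Holds a stored small weight from the start.
- block_hole3 (a point): Centre of the mouth of another recess of the block, as block_hole0. Holds a stored small weight from the start.
- stored1_mid (a point): Small weight already stored in the block, same shape as small1; this point is its centre.
- stored2_mid (a point): Small weight already stored in the block, same shape as small1; this point is its centre.
- pot1_mid (a point): Lidded sample pot, brown with black lid, 64 mm in diameter, 60 mm high, standing on the bench: a bystander. This point is its centre, 30 mm above its underside.
- pot2_mid (a point): Lidded sample pot, grey with black lid, 64 mm in diameter, 60 mm high, standing on the bench: a bystander. This point is its centre, 30 mm above its underside.
- pot3_mid (a point): Lidded sample pot, clear with white lid, 64 mm in diameter, 60 mm high, standing on the bench: a bystander. This point is its centre, 30 mm above its underside.

How it is judged:
By the outcome, as a careful person would: the job done as asked, in the order asked, and still so for the second after the job is handed in, while the arm keeps its last pose, push and grip.
It also fails if it takes over 72 s, if anything falls off the work surface, if the arm or the gripper's body presses on something with over 40 N, if the wrist force passes 120 N, or if a joint passes its speed limit or range.

## Working session

There is one attempt and no reset: what is moved stays moved. The work goes in short steps, Python scripts to look and compute and a tool call to move; the robot and the scene stay as the last step left them, time stands still between calls to the robot, and variables do not carry over. Pictures are saved under pics/ and viewed, about 8 in all and at most 12, crops included, and the job is handed in when it is done.

Besides the shell and the picture viewer there is one more tool, called after "Call:" as a command line: name --pt "numbers of a row" for each row, then --argument value for the rest. carry_out: Moves the arm, as the interface text tells. Its arguments: {"type":"object","properties":{"rows":{"type":"array"},"hand":{"type":"number"}},"required":["rows"]}

```bash
mkdir -p pics; python3 - <<'E'
from plant import *
import cv2,numpy as np
o=get_obs();print(o['time'],o['tool_pos'],o['tcp_rot'],o['grip_width'])
for n in("top","scene"):
    cv2.imwrite(f'pics/{n}0.png',capture(n)[:,:,::-1]); i=camera_info(n);print(n,np.round(i['camera_matrix'],1).tolist(),np.round(i['pose'],3).tolist())
i=camera_info('wrist');print({k:(np.round(v,3).tolist() if not isinstance(v,str) else v) for k,v in i.items()})
E
```

```text
0.0 [177.21762563 493.75473351 226.04963291] [ 2.98993031  1.5692618  -2.06721886] 91.78776297472557
top [[541.1, 0.0, 284.1], [0.0, 541.1, 210.6], [0.0, 0.0, 1.0]] [[0.006, -0.997, 0.074, 430.178], [-1.0, -0.004, 0.025, -32.827], [-0.025, -0.074, -0.997, 1199.715], [0.0, 0.0, 0.0, 1.0]]
scene [[506.8, 0.0, 284.5], [0.0, 506.8, 211.5], [0.0, 0.0, 1.0]] [[-0.778, 0.321, -0.541, 1078.702], [0.628, 0.417, -0.657, 631.236], [0.014, -0.851, -0.526, 609.658], [0.0, 0.0, 0.0, 1.0]]
{'camera_matrix': [[325.192, 0.0, 277.334], [0.0, 325.192, 210.148], [0.0, 0.0, 1.0]], 'mount': [[0.001, -0.266, 0.964, -157.182], [-0.001, -0.964, -0.266, 71.52], [1.0, -0.0, -0.001, 0.646], [0.0, 0.0, 0.0, 1.0]]}
```

View pics/top0.png

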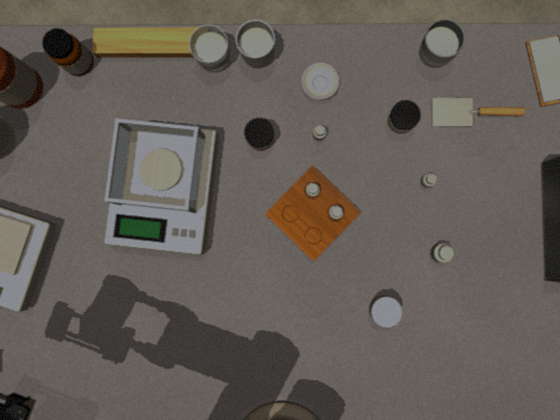

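View pics/scene0.png

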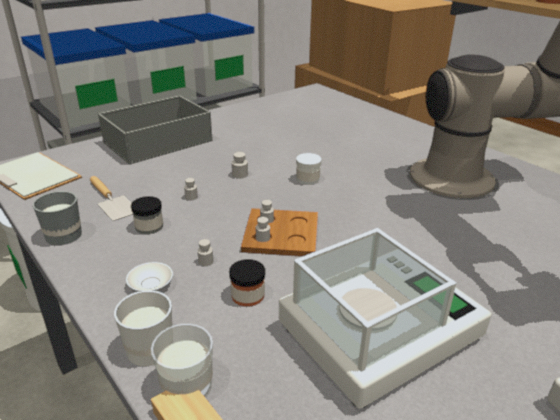

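The top view shows the loose small weights at (320,132) and (430,180), the large weight at (444,253), and the stored weights at (313,190) and (336,212). The empty recesses are at (290,214) and (313,236), and the pan is at (160,170). Scene view matches: smalls (205,246) and (190,182), large (240,158), pan (370,307).

```bash
cat > h.py <<'E'
from plant import *
import cv2,numpy as np
from scipy.spatial.transform import Rotation as Rn
def ray(n,uv,obs=None):
    i=camera_info(n);K=i['camera_matrix'];p=np.array([(uv[0]-K[0][2])/K[0][0],(uv[1]-K[1][2])/K[1][1]])
    if n=='wrist':
        r=np.hypot(*p);d=np.array([*(p/r*np.sin(r)),np.cos(r)]) if r>1e-9 else np.array([0,0,1.])
        T=np.eye(4);T[:3,:3]=Rn.from_euler('xyz',obs['tcp_rot']).as_matrix();T[:3,3]=obs['tool_pos'];T=T@np.array(i['mount'])
    else: d=np.array([*p,1.]);T=np.array(i['pose'])
    d=T[:3,:3]@d;return T[:3,3],d/np.linalg.norm(d)
def plane(n,uv,z,obs=None):
    o,d=ray(n,uv,obs);return o+d*(z-o[2])/d[2]
def tri(a,b):
    (o1,d1),(o2,d2)=a,b
    t=np.linalg.lstsq(np.c_[d1,-d2],o2-o1,rcond=None)[0];p,q=o1+t[0]*d1,o2+t[1]*d2
    return (p+q)/2,np.linalg.norm(p-q)
E
python3 - <<'E'
from h import *
t=cv2.imread('pics/top0.png');s=cv2.imread('pics/scene0.png')
o=get_obs();print(np.round(Rn.from_euler('xyz',o['tcp_rot']).as_matrix(),3).tolist())
# block
hsv=cv2.cvtColor(t,cv2.COLOR_BGR2HSV);m=cv2.inRange(hsv,(5,120,60),(22,255,255));m[:150]=0;m[270:]=0;m[:,:255]=0;m[:,370:]=0
c=max(cv2.findContours(m,0,2)[0],key=cv2.contourArea);bx=cv2.boxPoints(cv2.minAreaRect(cv2.convexHull(c)))
P=np.array([plane('top',p,15) for p in bx]);print('block',P.round(1).tolist(),np.linalg.norm(P-np.roll(P,1,0),axis=1),P.mean(0))
for n,tp in dict(h0=(290,214),h1=(313,236)).items(): print(n,plane('top',tp,15).round(1))
for n,tp,sc in(('s1',(320,131),(205,246)),('s2',(430,179),(190,182)),('L',(444,250),(240,158)),('pan',(160,170),(370,307)),('st1',(313,189),(266,206)),('st2',(336,211),(263,223))):
    p,g=tri(ray('top',tp),ray('scene',sc));print(n,p.round(1),round(g,1))
crop=lambda im,u,v,k=8,r=16:cv2.resize(im[v-r:v+r,u-r:u+r],None,fx=k,fy=k,interpolation=cv2.INTER_CUBIC)
A=np.hstack([crop(t,320,132,6),crop(t,430,180,6),crop(t,444,253,6),crop(t,330,200,6)]);B=np.hstack([crop(s,205,250,6),crop(s,190,188,6),crop(s,240,165,6),crop(s,266,223,6)])
C=np.hstack([cv2.resize(t[115:210,100:220],(384,304)),cv2.resize(s[230:350,290:450],(384,288)).repeat(1,0)[:288]] ) if 0 else np.hstack([cv2.resize(t[115:210,100:220],(384,200)),cv2.resize(s[230:350,290:450],(384,200))])
cv2.imwrite('pics/crop1.png',np.vstack([A,B,C]))
E
```

```text
[[-0.001, -0.941, 0.338], [-0.001, 0.338, 0.941], [-1.0, 0.0, -0.001]]
block [[511.4, 41.2, 15.0], [620.7, -63.4, 15.0], [515.7, -170.9, 15.0], [407.8, -66.7, 15.0]] [149.59246195 151.34834847 150.27672023 150.02220803] [513.92840197 -64.95918288  15.        ]
h0 [510.4 -15.8  15. ]
h1 [462.5 -66.3  15. ]
s1 [690.5 -80.5  36.2] 0.2
s2 [ 586.1 -316.5   40.7] 2.2
L [ 431.8 -339.4   49.8] 4.4
pan [598.3 259.2  72. ] 1.1
st1 [556.9 -63.4  85.7] 2.2
st2 [ 519.9 -118.8    1.6] 3.9
```

View pics/crop1.png

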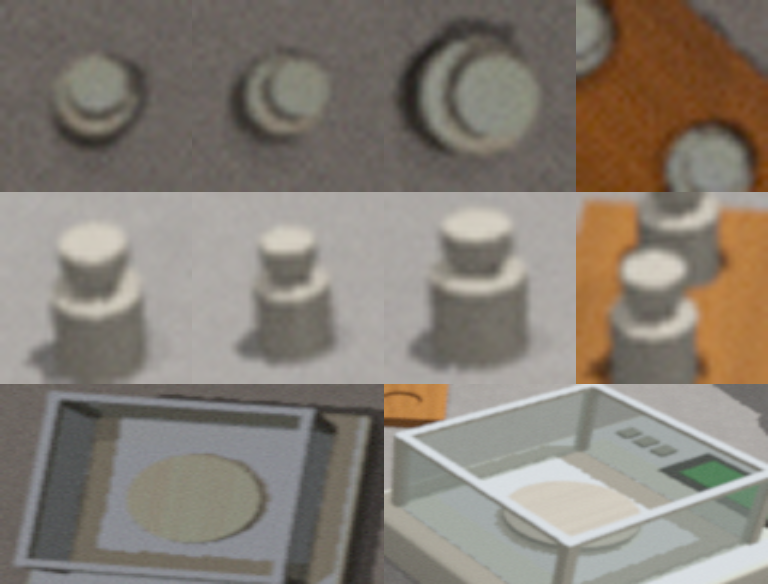

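The crops give knob-top centres. Top view: (320.3,129.7), (432,179), (446.7,252.8). Scene: (204.5,242.5), (190,180), (239.5,154.3). The pan is at top (161,169.2) and scene (368.7,308.6), and its glass is nearly square to the image.

```bash
python3 - <<'E'
from h import *
for n,tp,sc,z in(('s1',(320.3,129.7),(204.5,242.5),48),('s2',(432,179),(190,180),48),('L',(446.7,252.8),(239.5,154.3),59),('pan',(161,169.2),(368.7,308.6),75)):
    p,g=tri(ray('top',tp),ray('scene',sc));print(n,p.round(1),round(g,1),plane('top',tp,z).round(1),plane('scene',sc,z).round(1))
print('rim corners',[plane('top',p,145).round(1).tolist() for p in((117,120.5),(201,124),(194,208),(107,206))])
i=camera_info
c=np.array([513.9,-65.0]);u=np.array([109.3,-104.6]);u/=np.linalg.norm(u);v=np.array([u[1],-u[0]])
for a in(-35,35):
  for b in(-35,35): print(a,b,(c+a*u+b*v).round(1))
E
```

```text
s1 [691.2 -80.7  44.8] 0.4 [690.6 -80.7  48. ] [693.2 -76.5  48. ]
s2 [ 584.9 -319.4   44.6] 0.6 [ 584.2 -318.3   48. ] [ 588.1 -314.    48. ]
L [ 427.4 -344.3   56.6] 0.6 [ 427.7 -343.9   59. ] [ 430.1 -339.8   59. ]
pan [600.2 258.1  69. ] 1.9 [599.9 255.9  75. ] [604.8 262.9  75. ]
rim corners [[687.2, 328.5, 145.0], [680.1, 160.0, 145.0], [512.7, 171.0, 145.0], [515.9, 343.4, 145.0]]
-35 -35 [512.8 -15.5]
-35 35 [464.4 -66.1]
35 -35 [563.4 -63.9]
35 35 [ 515.  -114.5]
```

Call:
carry_out --pt "257 -287 0 0" --pt "257 -287 0 0" --pt "257 -287 0 0" --pt "257 -287 0 0" --pt "257 -287 0 0" --pt "257 -287 0 0" --pt "257 -287 0 0" --pt "257 -287 0 0" --pt "257 -287 0 0" --pt "513 -574 -40 0" --pt "513 -574 -40 0" --pt "513 -574 -40 0" --pt "513 -574 -40 0" --pt "513 -574 -40 0" --pt "513 -574 -70 0" --pt "513 -574 -70 0" --pt "513 -574 -70 0" --pt "513 -574 -70 0" --pt "513 -574 -70 0" --pt "513 -574 -70 0" --hand 60

```text
time: 1.77
tool_pos: [691.4, -85.2, 152.1]
tcp_rot: [2.348, 1.567, -2.714]
contact_force: [-0.5, 0.8, -1.5]
grip_width: 60.1
```

```bash
python3 - <<'E'
from h import *
capture('wrist');o=get_obs();im=capture('wrist')[:,:,::-1];print(o['tool_pos'],o['tcp_rot'],o['joint_positions'])
cv2.imwrite('pics/w1.png',im)
E
```

```text
[690.27986152 -82.61427248 153.08629242] [ 2.04789526  1.56650504 -3.01250684] [-0.22854215  0.7194467   1.08321254 -0.00154203  1.34295345 -1.45097402]
```

View pics/w1.png

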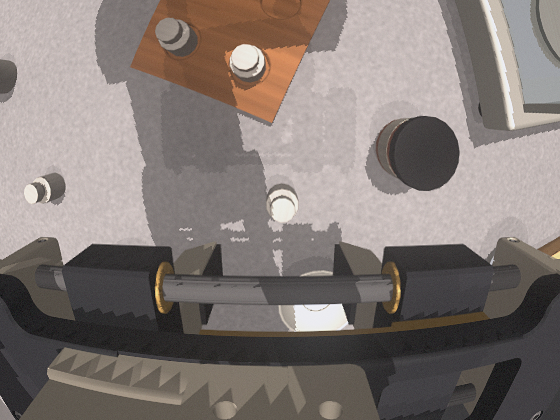

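The wrist picture shows the s1 knob top at (283,209), between the fingers. The stored knobs are at (170,33) and (245,57), and the s2 knob is at the left (36,191).

```bash
python3 - <<'E'
from h import *
im=cv2.imread('pics/w1.png')
a=dict(tool_pos=np.array([690.28,-82.61,153.09]),tcp_rot=[ 2.04789526,1.56650504,-3.01250684])
print(Rn.from_euler('xyz',a['tcp_rot']).as_matrix().round(3).tolist(), get_obs()['tool_pos'])
for n,p,z in(('s1',(283,209),48),('s2',(35,193),48),('stA',(170,33),57),('stB',(245,57),57)): print(n,plane('wrist',p,z,a).round(1))
for p in((313,189),(336,211)):print('top stored',plane('top',p,57).round(1))
print(plane('wrist',(273,124),15,a),plane('wrist',(131,67),15,a),'corners vs', (620.7,-63.4),(515.7,-170.9))
E
```

```text
[[-0.004, -0.94, 0.341], [-0.001, 0.341, 0.94], [-1.0, 0.004, -0.002]] [689.82491302 -80.91188953 154.30428442]
s1 [691.6 -77.8  48. ]
s2 [ 589.5 -309.1   48. ]
stA [ 521.  -112.3   57. ]
stB [565.3 -63.4  57. ]
top stored [561.  -64.9  57. ]
top stored [ 514.4 -113.6   57. ]
[622.6085733  -61.97075643  15.        ] [ 517.9060451  -168.97436572   15.        ] corners vs (620.7, -63.4) (515.7, -170.9)
```

Call:
carry_out --pt "1 2 -30 0" --pt "1 2 -60 0" --pt "1 2 -85 0" --pt "1 2 -105 0" --pt "1 2 -120 0" --pt "1 2 -132 0" --pt "1 2 -138 0" --pt "1 2 -141 0" --pt "1 2 -141 0" --pt "1 2 -141 0"

```text
time: 2.7
tool_pos: [691.4, -78.8, 14.5]
tcp_rot: [2.227, 1.569, -2.831]
contact_force: [-0.0, -0.8, 0.5]
grip_width: 59.8
```

Call:
carry_out --pt "0 0 0 0" --pt "0 0 0 0" --pt "0 0 0 0" --pt "0 0 0 0" --pt "0 0 0 0" --pt "0 0 0 0" --pt "0 0 0 0" --pt "0 0 0 0" --hand 20

```text
time: 3.37
tool_pos: [691.5, -78.9, 14.7]
tcp_rot: [2.3, 1.569, -2.759]
contact_force: [-0.4, 0.1, 2.1]
grip_width: 29.0
```

Call:
carry_out --pt "0 0 10 0" --pt "0 0 30 0" --pt "0 0 55 0" --pt "0 0 75 0" --pt "-15 5 80 0" --pt "-40 14 80 0" --pt "-65 23 80 0" --pt "-90 32 80 0" --pt "-110 40 80 0" --pt "-125 46 80 0" --pt "-133 50 80 0" --pt "-136 51 80 0" --pt "-136 51 80 0" --pt "-136 51 80 0" --pt "-136 51 80 0"

```text
time: 4.62
tool_pos: [556.5, -28.3, 94.7]
tcp_rot: [2.879, 1.57, -2.18]
contact_force: [0.9, 0.3, -2.4]
grip_width: 29.0
```

```bash
python3 - <<'E'
from h import *
capture('wrist');capture('wrist');o=get_obs();im=capture('wrist')[:,:,::-1];print(o['tool_pos'].tolist(),o['tcp_rot'].tolist(),o['grip_width'],o['contact_force'])
cv2.imwrite('pics/w2.png',im)
E
```

```text
[556.1177077454976, -28.24357327309581, 94.48651102451325] [2.4386870547731747, 1.5692492118057566, -2.620272420187994] 29.175589688281736 [-0.1152602  -0.2773636  -1.90951563]
```

View pics/w2.png

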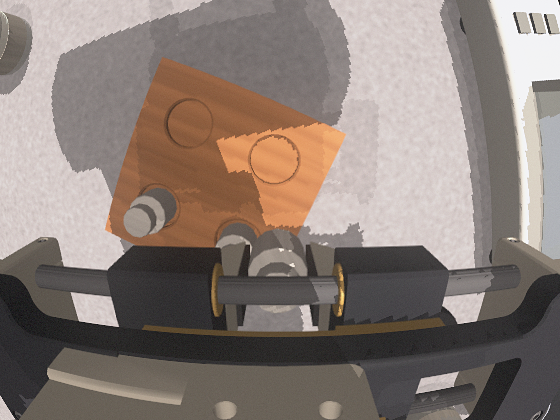

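The picture shows hole0's mouth at (274,159) and hole1's at (190,123). Block corners are at (163,58), (344,131) and (107,228), and the held weight's near side is around (278,235).

```bash
python3 - <<'E'
from h import *
a=dict(tool_pos=np.array([556.12,-28.24,94.49]),tcp_rot=[2.4386870547731747, 1.5692492118057566, -2.620272420187994])
R=Rn.from_euler('xyz',a['tcp_rot']).as_matrix();print(R.round(3).tolist())
for n,p,z in(('h0',(274,159.5),15),('h1',(190,123),15),('c1',(163,58),15),('c2',(344,131),15),('c3',(107,228),15)): print(n,plane('wrist',p,z,a).round(1))
# shoulder of held weight: project expected circles
i=camera_info('wrist');K=i['camera_matrix'];M=np.linalg.inv(np.array(i['mount']))
def proj(pt):
    q=R.T@(np.array(pt)-a['tool_pos']);c=M[:3,:3]@q+M[:3,3];r=np.hypot(c[0],c[1]);th=np.arctan2(r,c[2]);return np.array([K[0][2],K[1][2]])+K[0][0]*th*c[:2]/r
ydir=R[:,1]
for z,r in((128.5,11),(110.5,15),(80.5,15)):
    print(z,proj([556.12+ydir[0]*r,-28.24+ydir[1]*r,z]).round(1),proj([556.12-ydir[0]*r,-28.24-ydir[1]*r,z]).round(1))
im=cv2.imread('pics/w2.png');cv2.imwrite('pics/c2.png',cv2.resize(im[215:325,220:340],None,fx=5,fy=5,interpolation=cv2.INTER_CUBIC))
E
```

```text
[[-0.001, -0.941, 0.34], [-0.001, 0.34, 0.941], [-1.0, 0.001, -0.001]]
h0 [513.6 -15.   15. ]
h1 [465.9 -63.6  15. ]
c1 [410.6 -66.   15. ]
c2 [510.6  40.5  15. ]
c3 [ 516.1 -167.1   15. ]
128.5 [275.9 270.9] [276.  314.4]
110.5 [276.1 246.3] [276.2 301.2]
80.5 [276.4 226.2] [276.5 274.7]
```

View pics/c2.png

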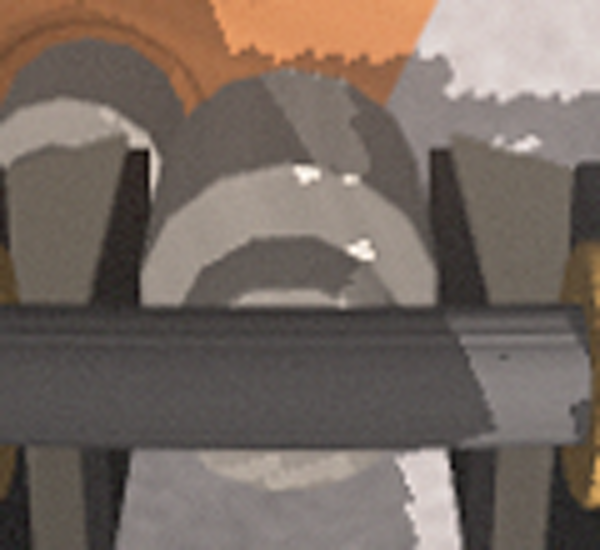

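Near shoulder edge at row 248, base edge at 229 and knob edges at 272.6 and 313, all within 1 mm of being centred in the jaws. Placing at hole0.

Call:
carry_out --pt "-12 4 0 0" --pt "-28 8 0 0" --pt "-39 11 -5 0" --pt "-43 12.5 -20 0" --pt "-43 12.5 -38 0" --pt "-43 12.5 -50 0" --pt "-43 12.5 -57 0" --pt "-43 12.5 -60 0" --pt "-43 12.5 -62 0" --pt "-43 12.5 -64 0" --pt "-43 12.5 -66 0" --pt "-43 12.5 -68 0" --pt "-43 12.5 -69 0" --pt "-43 12.5 -70 0" --pt "-43 12.5 -70 0"

```text
time: 6.02
tool_pos: [512.9, -15.7, 24.4]
tcp_rot: [2.365, 1.569, -2.694]
contact_force: [-0.4, 0.2, -1.8]
grip_width: 28.7
```

Call:
carry_out --pt "0 0 -0.5 0" --pt "0 0 -1 0" --pt "0 0 -1 0"

```text
time: 6.27
tool_pos: [513.1, -15.7, 23.6]
tcp_rot: [2.484, 1.569, -2.575]
contact_force: [-0.0, 0.7, -0.3]
grip_width: 28.9
```

Call:
carry_out --pt "0 0 0 0" --pt "0 0 0 0" --pt "0 0 0 0" --pt "0 0 0 0" --pt "0 0 0 0" --hand 46

```text
time: 6.68
tool_pos: [513.2, -15.7, 23.7]
tcp_rot: [2.617, 1.57, -2.442]
contact_force: [-0.1, -0.5, 0.7]
grip_width: 46.0
```

Call:
carry_out --pt "0 0 10 0" --pt "0 0 30 0" --pt "0 0 60 0" --pt "0 0 90 0" --pt "0 0 115 0" --pt "35 -140 130 0" --pt "35 -140 130 0" --pt "35 -140 130 0" --pt "35 -140 130 0" --pt "74 -299 130 0" --pt "74 -299 130 0" --pt "74 -299 130 0" --pt "74 -299 130 0" --pt "74 -299 130 0" --pt "74 -299 130 0" --pt "74 -299 130 0"

```text
time: 8.02
tool_pos: [586.8, -314.4, 153.8]
tcp_rot: [1.931, 1.569, -3.128]
contact_force: [0.4, 1.0, -0.2]
grip_width: 45.9
```

```bash
python3 - <<'E'
from h import *
capture('wrist');capture('wrist');o=get_obs();im=capture('wrist')[:,:,::-1];print(o['tool_pos'].tolist(),o['tcp_rot'].tolist(),o['grip_width'],o['contact_force'])
cv2.imwrite('pics/w3.png',im)
E
```

```text
[587.083771062287, -313.4041101905935, 154.1732203316589] [2.308805108744699, 1.569583239237189, -2.748884960451595] 45.81758337007952 [-0.56135224 -0.28113415 -0.19689547]
```

View pics/w3.png

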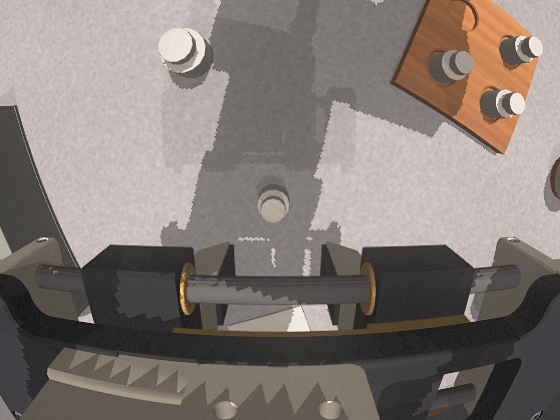

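The picture shows the s2 knob at (273,209), the large weight's knob at (177,45), and three weights standing in the block, with s1 seated at (525,48).

```bash
python3 - <<'E'
from h import *
a=dict(tool_pos=np.array([587.08,-313.4,154.17]),tcp_rot=[2.308805108744699, 1.569583239237189, -2.748884960451595])
for n,p,z in(('s2',(273,209),48),('L',(177,45),59),('s1?',(535,47),57)): print(n,plane('wrist',p,z,a).round(1))
E
```

```text
s2 [ 586.1 -316.5   48. ]
L [ 431.3 -341.1   59. ]
s1? [515.4 -18.5  57. ]
```

Call:
carry_out --pt "-1.5 -3.5 -30 0" --pt "-1.5 -3.5 -60 0" --pt "-1.5 -3.5 -85 0" --pt "-1.5 -3.5 -105 0" --pt "-1.5 -3.5 -120 0" --pt "-1.5 -3.5 -132 0" --pt "-1.5 -3.5 -138 0" --pt "-1.5 -3.5 -140 0" --pt "-1.5 -3.5 -140 0" --pt "-1.5 -3.5 -140 0"

```text
time: 9.0
tool_pos: [586.4, -317.0, 15.4]
tcp_rot: [-2.465, 1.569, -1.239]
contact_force: [-0.2, -0.3, 0.5]
grip_width: 46.2
```

Call:
carry_out --pt "0 0 0 0" --pt "0 0 0 0" --pt "0 0 0 0" --pt "0 0 0 0" --pt "0 0 0 0" --pt "0 0 0 0" --pt "0 0 0 0" --hand 20

```text
time: 9.58
tool_pos: [586.7, -317.3, 16.2]
tcp_rot: [-2.224, 1.568, -0.998]
contact_force: [0.1, 0.4, 6.4]
grip_width: 29.2
```

Call:
carry_out --pt "0 0 10 0" --pt "0 0 30 0" --pt "0 0 55 0" --pt "0 0 75 0" --pt "-6 18 80 0" --pt "-14 44 80 0" --pt "-24 74 80 0" --pt "-35 106 80 0" --pt "-46 138 80 0" --pt "-57 170 80 0" --pt "-66 199 80 0" --pt "-73 221 80 0" --pt "-78 234 80 0" --pt "-79 239 80 0" --pt "-79 239 80 0" --pt "-79 239 80 0" --pt "-79 239 80 0"

```text
time: 11.0
tool_pos: [508.4, -79.6, 96.3]
tcp_rot: [-2.14, 1.567, -0.915]
contact_force: [-0.3, 0.9, -1.7]
grip_width: 28.9
```

```bash
python3 - <<'E'
from h import *
capture('wrist');capture('wrist');o=get_obs();im=capture('wrist')[:,:,::-1].copy();print(o['tool_pos'].tolist(),o['tcp_rot'].tolist(),o['grip_width'],o['contact_force'])
im[320:]=0
c=cv2.resize(im[225:320,230:330],None,fx=4,fy=4,interpolation=cv2.INTER_CUBIC)
d=cv2.resize(im[110:225,150:400],None,fx=3,fy=3,interpolation=cv2.INTER_CUBIC)
W=np.zeros((345+255,800,3),np.uint8);W[:345,:750]=d;W[345:,:400]=c[:255]
cv2.imwrite('pics/w4.png',W);cv2.imwrite('pics/w4raw.png',im)
E
```

```text
[508.09935361908765, -79.44649453918449, 96.13456352463294] [-2.2173459237177098, 1.5674708415718381, -0.9925684022491105] 28.884473852544712 [-0.00601212 -0.16321297 -1.62404709]
```

View pics/w4.png

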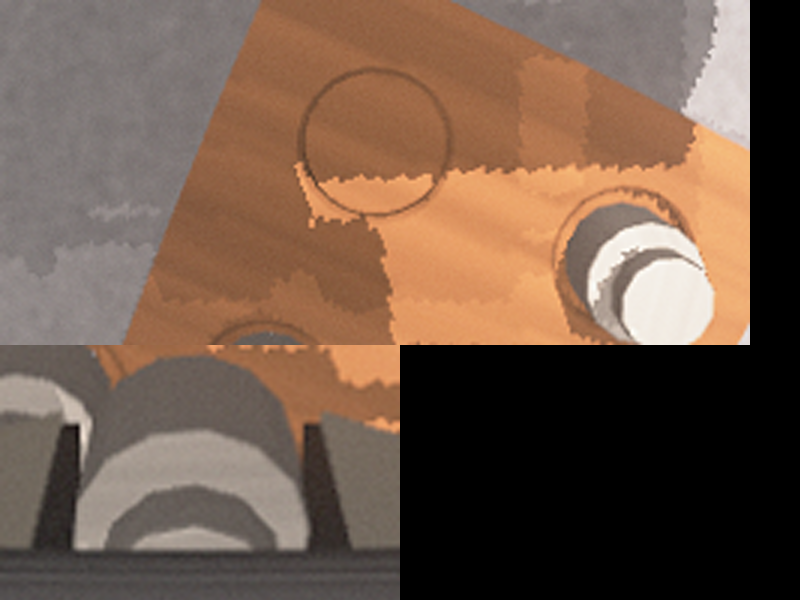

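Hole1's mouth is centred at raw pixel (275.3,157.3). The held weight's shoulder edge is at row 246 and column 278, so it is centred in the jaws. s1 sits upright inside its recess.

```bash
python3 - <<'E'
from h import *
a=dict(tool_pos=np.array([508.1,-79.45,96.13]),tcp_rot=[-2.2173459237177098, 1.5674708415718381, -0.9925684022491105])
print(plane('wrist',(275.3,157.3),15,a),get_obs()['tool_pos'])
E
```

```text
[464.72662983 -65.03268033  15.        ] [507.97703804 -79.29158259  96.10506957]
```

Call:
carry_out --pt "-12 4 0 0" --pt "-28 9 0 0" --pt "-39 12 -5 0" --pt "-43.5 13.5 -20 0" --pt "-43.5 13.5 -38 0" --pt "-43.5 13.5 -50 0" --pt "-43.5 13.5 -57 0" --pt "-43.5 13.5 -60 0" --pt "-43.5 13.5 -62 0" --pt "-43.5 13.5 -64 0" --pt "-43.5 13.5 -66 0" --pt "-43.5 13.5 -68 0" --pt "-43.5 13.5 -69 0" --pt "-43.5 13.5 -70 0" --pt "-43.5 13.5 -70 0"

```text
time: 12.4
tool_pos: [464.5, -65.8, 26.1]
tcp_rot: [-2.222, 1.568, -0.998]
contact_force: [-0.1, 0.0, -3.1]
grip_width: 29.2
```

Call:
carry_out --pt "0 0 -0.7 0" --pt "0 0 -1.3 0" --pt "0 0 -1.5 0" --pt "0 0 -1.5 0"

```text
time: 12.73
tool_pos: [464.6, -65.8, 25.2]
tcp_rot: [-2.124, 1.567, -0.899]
contact_force: [-1.9, 0.4, 5.0]
grip_width: 28.7
```

Call:
carry_out --pt "0 0 0 0" --pt "0 0 0 0" --pt "0 0 0 0" --pt "0 0 0 0" --pt "0 0 0 0" --hand 46

```text
time: 13.15
tool_pos: [464.7, -65.8, 25.2]
tcp_rot: [-2.111, 1.567, -0.886]
contact_force: [-0.2, -0.2, 0.5]
grip_width: 45.9
```

Call:
carry_out --pt "0 0 10 0" --pt "0 0 30 0" --pt "0 0 60 0" --pt "0 0 90 0" --pt "0 0 115 0" --pt "-17 -140 130 0" --pt "-17 -140 130 0" --pt "-17 -140 130 0" --pt "-17 -140 130 0" --pt "-34 -276 130 0" --pt "-34 -276 130 0" --pt "-34 -276 130 0" --pt "-34 -276 130 0" --pt "-34 -276 130 0" --pt "-34 -276 130 0" --pt "-34 -276 130 0"

```text
time: 14.48
tool_pos: [430.7, -340.4, 154.9]
tcp_rot: [-1.961, 1.569, -0.736]
contact_force: [0.2, -0.5, -0.3]
grip_width: 46.1
```

```bash
python3 - <<'E'
from h import *
capture('wrist');capture('wrist');o=get_obs();im=capture('wrist')[:,:,::-1];print(o['tool_pos'].tolist(),o['tcp_rot'].tolist(),o['grip_width'],o['contact_force'],o['joint_positions'])
t=capture('top')[:,:,::-1]
W=np.zeros((520,800,3),np.uint8);W[:320,:560]=im[:320];W[320:520,:400]=cv2.resize(t[160:260,230:430],None,fx=2,fy=2);W[320:,400:800]=cv2.resize(t[110:210,60:260],None,fx=2,fy=2)
cv2.imwrite('pics/w5.png',W);cv2.imwrite('pics/top5.png',t)
E
```

```text
[431.01174430147785, -340.1871477648651, 155.22006952626333] [-2.0498441902033493, 1.56769122112896, -0.8231314772475276] 45.908554643654156 [-0.43044967  0.15036312  0.01899015] [-8.07732082e-01  4.49982039e-01  1.56593064e+00 -5.30556477e-05
  1.12257524e+00 -2.03442188e+00]
```

View pics/w5.png

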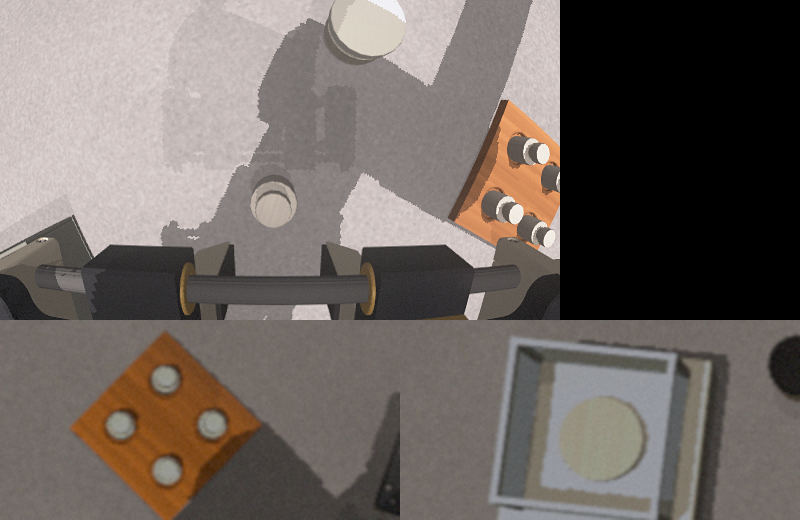

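The top view shows all four recesses filled and upright. The wrist shows the large knob centred at (274,209), and the pan in the top view is unchanged at (161,169.2).

```bash
python3 - <<'E'
from h import *
a=dict(tool_pos=np.array([431.0,-340.2,155.2]),tcp_rot=[-2.0498441902033493, 1.56769122112896, -0.8231314772475276])
print(plane('wrist',(274,209.5),59,a),get_obs()['tool_pos'])
E
```

```text
[ 428.53642018 -341.81987493   59.        ] [ 431.11825094 -340.55247664  155.38275454]
```

Target is about (428.5,-342.5), with the TCP at about z = 14.

Call:
carry_out --pt "-2.5 -2 -25 0" --pt "-2.5 -2 -50 0" --pt "-2.5 -2 -75 0" --pt "-2.5 -2 -98 0" --pt "-2.5 -2 -116 0" --pt "-2.5 -2 -130 0" --pt "-2.5 -2 -138 0" --pt "-2.5 -2 -141 0" --pt "-2.5 -2 -141 0" --pt "-2.5 -2 -141 0" --hand 72

```text
time: 15.52
tool_pos: [429.1, -342.7, 15.1]
tcp_rot: [-2.069, 1.566, -0.842]
contact_force: [0.5, 0.5, 0.3]
grip_width: 72.3
```

Call:
carry_out --pt "0 0 0 0" --pt "0 0 0 0" --pt "0 0 0 0" --pt "0 0 0 0" --pt "0 0 0 0" --pt "0 0 0 0" --pt "0 0 0 0" --pt "0 0 0 0" --hand 30

```text
time: 16.18
tool_pos: [429.2, -343.0, 15.4]
tcp_rot: [-2.095, 1.565, -0.868]
contact_force: [-0.7, -0.3, 4.9]
grip_width: 41.5
```

Call:
carry_out --pt "0 0 4 0" --pt "0 0 12 0" --pt "0 0 25 0" --pt "0 0 42 0" --pt "0 0 62 0" --pt "0 0 84 0" --pt "0 0 106 0" --pt "0 0 128 0" --pt "0 0 148 0" --pt "0 0 165 0" --pt "0 0 178 0" --pt "0 0 185 0" --pt "0 0 187 0" --pt "0 0 187 0"

```text
time: 17.35
tool_pos: [429.1, -342.7, 202.3]
tcp_rot: [-2.083, 1.566, -0.856]
contact_force: [0.1, 0.5, -4.5]
grip_width: 41.5
```

Call:
carry_out --pt "4 10 0 0" --pt "11 29 0 0" --pt "21 57 0 0" --pt "32 87 0 0" --pt "43 118 0 0" --pt "54 149 0 0" --pt "65 180 0 0" --pt "77 211 0 0" --pt "88 242 0 0" --pt "99 273 0 0" --pt "110 304 0 0" --pt "122 335 0 0" --pt "133 366 0 0" --pt "144 397 0 0" --pt "155 427 0 0" --pt "165 453 0 0" --pt "172 473 0 0" --pt "177 486 0 0" --pt "179 492 0 0" --pt "179 492 0 0"

```text
time: 19.02
tool_pos: [607.3, 151.0, 200.8]
tcp_rot: [-2.591, 1.567, -1.362]
contact_force: [-0.5, -1.2, -4.8]
grip_width: 41.6
```

Next comes a look from a point beside the pan, about (643,243).

Call:
carry_out --pt "3 8 0 0" --pt "8 20 0 0" --pt "15 40 0 0" --pt "23 60 0 0" --pt "29 77 0 0" --pt "33 87 0 0" --pt "35 92 0 0" --pt "36 93 0 0" --pt "36 93 0 0" --pt "36 93 0 0" --pt "36 93 0 0"

```text
time: 19.93
tool_pos: [643.2, 243.0, 200.9]
tcp_rot: [-2.671, 1.567, -1.443]
contact_force: [-0.1, -0.3, -4.2]
grip_width: 41.4
```

```bash
python3 - <<'E'
from h import *
capture('wrist');capture('wrist');o=get_obs();im=capture('wrist')[:,:,::-1];print(o['tool_pos'].tolist(),o['tcp_rot'].tolist(),o['grip_width'],o['contact_force'])
cv2.imwrite('pics/w6.png',im)
E
```

```text
[643.3089396863938, 243.24569030331548, 201.0415748758617] [-2.5806751763371323, 1.5668425416342222, -1.352359533057268] 41.42020730101231 [ 0.044317   -0.71849005 -5.22960589]
```

View pics/w6.png

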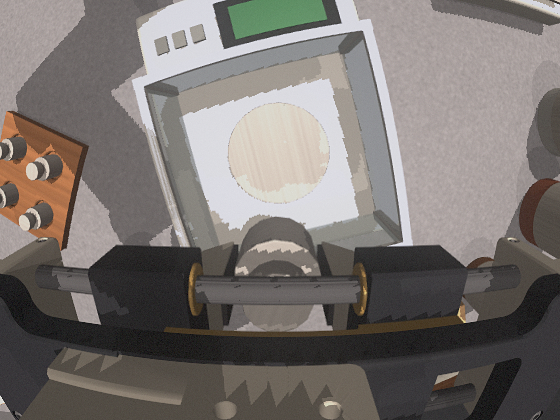

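The pan spans columns 228–330 and rows 102–203, so its centre is (279,152.5). The held weight is at column 277, with its base edge at row 217, shoulder edge at about 240 and knob's far edge at about 330.

```bash
python3 - <<'E'
from h import *
tp=np.array([643.31,243.25,201.0]);a=dict(tool_pos=tp,tcp_rot=[-2.5806751763371323, 1.5668425416342222, -1.352359533057268])
R=Rn.from_euler('xyz',a['tcp_rot']).as_matrix();print(R.round(3).tolist())
p=plane('wrist',(279,152.5),75,a);print(p,[np.linalg.norm(plane('wrist',q,75,a)-p).round(1) for q in((228,152),(330,152),(279,102),(279,203))])
print('rim',[plane('wrist',q,145,a).round(1) for q in((139,81),(370,25),(408,240))])
i=camera_info('wrist');K=i['camera_matrix'];M=np.linalg.inv(np.array(i['mount']))
def proj(pt):
    c=M[:3,:3]@(R.T@(pt-tp))+M[:3,3];r=np.hypot(c[0],c[1]);return np.array([K[0][2],K[1][2]])+K[0][0]*np.arctan2(r,c[2])*c[:2]/r
y=R[:,1].copy();y[2]=0
for h,r in((59,15),(38,21),(0,21)): print(h,[proj(tp+s*r*y+[0,0,h-15.3]).round(1).tolist() for s in(1,-1)])
E
```

```text
[[0.001, -0.942, 0.336], [-0.004, 0.336, 0.942], [-1.0, -0.002, -0.003]]
[601.40057823 259.7957319   75.        ] [np.float64(44.7), np.float64(44.7), np.float64(44.1), np.float64(45.4)]
rim [array([513.5, 189.4, 145. ]), array([531.8, 349. , 145. ]), array([685.7, 331.1, 145. ])]
59 [[275.5, 273.0], [275.7, 334.4]]
38 [[275.9, 239.5], [276.1, 318.5]]
0 [[276.5, 215.1], [276.6, 282.5]]
```

Call:
carry_out --pt "-3 1 0 0" --pt "-10 4 0 0" --pt "-20 7.5 0 0" --pt "-30 11 0 0" --pt "-38 13.5 0 0" --pt "-42 15 0 0" --pt "-43 15.5 0 0" --pt "-43 15.5 0 0" --pt "-43 15.5 -4 0" --pt "-43 15.5 -12 0" --pt "-43 15.5 -22 0" --pt "-43 15.5 -32 0" --pt "-43 15.5 -42 0" --pt "-43 15.5 -51 0" --pt "-43 15.5 -57 0" --pt "-43 15.5 -60 0" --pt "-43 15.5 -60 0" --pt "-43 15.5 -60 0"

```text
time: 21.58
tool_pos: [600.5, 258.9, 141.2]
tcp_rot: [-2.469, 1.567, -1.24]
contact_force: [0.2, 0.4, -5.9]
grip_width: 41.0
```

Call:
carry_out --pt "0 0 -3 0" --pt "0 0 -9 0" --pt "0 0 -16 0" --pt "0 0 -23 0" --pt "0 0 -29 0" --pt "0 0 -34 0" --pt "0 0 -37 0" --pt "0 0 -39 0" --pt "0 0 -40.5 0" --pt "0 0 -41 0" --pt "0 0 -41 0" --pt "0 0 -41 0" --pt "0 0 -41 0" --pt "0 0 -41 0" --pt "0 0 -41 0"

```text
time: 22.83
tool_pos: [600.6, 259.0, 100.4]
tcp_rot: [-2.399, 1.567, -1.171]
contact_force: [0.1, -0.0, -4.7]
grip_width: 41.4
```

```bash
python3 - <<'E'
from h import *
s=capture('scene')[:,:,::-1];t=capture('top')[:,:,::-1];o=get_obs();print(o['time'],o['tool_pos'].tolist(),o['grip_width'],o['contact_force'],np.abs(o['dq']).max())
W=np.zeros((600,800,3),np.uint8);W[:360,:480]=cv2.resize(s[220:340,290:450],None,fx=3,fy=3,interpolation=cv2.INTER_CUBIC);W[360:,:400]=cv2.resize(s,(400,240));W[360:,400:720]=cv2.resize(t,(320,240))
cv2.imwrite('pics/f.png',W)
E
```

```text
22.9333 [600.5665191197548, 258.96088612338946, 100.31302174023898] 41.32536842092686 [ 1.02870449  0.01752783 -5.02727246] 0.001307494389476348
```

View pics/f.png

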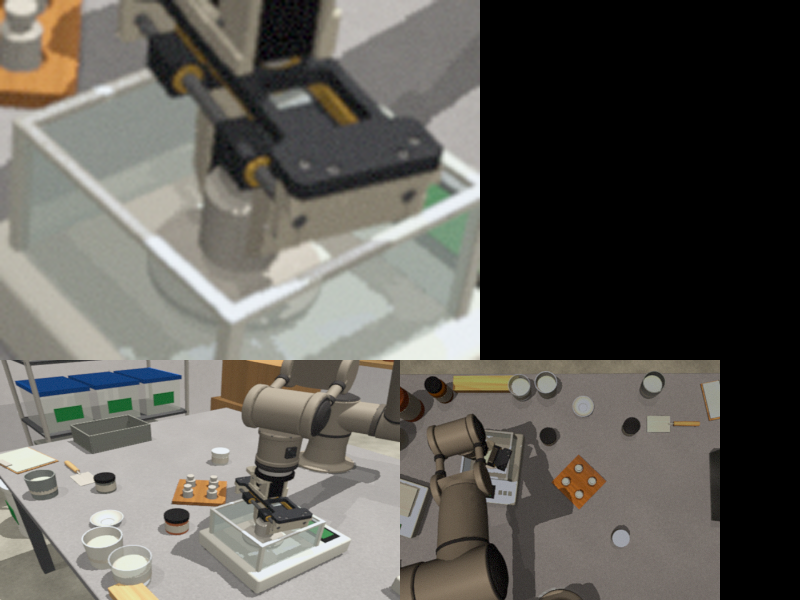

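The weight hovers upright over the pan inside the glass. The force is -5 N in z, which is just the weight, so nothing is touching, and the arm is still. Pots and stored weights are unmoved.

```bash
python3 -c "
from plant import *
print(close_job())"
```

```text
the job is handed in; nothing more can be done
None
```

The job is done and handed in at about 23 s, with all three loose weights where you asked.

- **Small weights:** I stood both upright in the two empty recesses. The top view afterwards showed all four recesses filled, with the stored weights and pots apparently where they were.
- **Large weight:** I carried it over the glass, and the arm is still holding it upright, centred over the pan. From the tool height its underside is about 10 mm above the pan. Grip opening was 41.3 mm and joint speed about 0.
- **No contact seen:** The last vertical wrist force was about -5 N, which is just the weight's own load. The last picture shows the gripper clear of the glass rims.

**Disagreement:** The cameras gave pan centres a few millimetres apart. The top view gave (600, 256), the wrist (601, 260), and the scene view cast onto the pan plane (605, 263). I used about (600.5, 259), mostly from the wrist and top views, so the centring is good to roughly 2–3 mm. No other check failed.

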